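# Set the length stop of a carton guide

### The arm

A 7-joint arm with a two-finger parallel gripper is mounted at the origin on the work surface. World frame = base frame: x ahead of the robot, y to its left, z up, the work surface at z = 0. Lengths are in m, angles in rad, forces in N, time in s.
With the tool pointing down it reaches from about 0.4 to 0.75 m from the base axis. Payload 19.5 kg.
Tool frame: the origin (TCP) lies between the finger pads; the fingertips stand ctrl.tcp_to_tips ahead of it and the grasp point (between the pads) lies 2 mm behind it (ctrl.tcp_to_tips is the distance from the TCP to the fingertips, in m); z points along the fingers, y is the direction in which the jaws open and shut (so a half turn about z gives the same grasp; the last joint's range is limited). The gripper opens to 85 mm and grips with 20 to 120 N. Pads are 22 mm wide; open, the fingers measure 114 mm over their backs; the gripper's body (76 mm by 85 mm) begins 54 mm behind the grasp point. The pads swing forward as they close: fully open they stand 13 mm farther back than shut.
Start: joints at [-1.282, 0.707, -0.028, 1.485, 0.022, 0.951, -0.075], TCP at [0.187, 0.544, 0.248] pointing down, gripper open.
Joint ranges: [-2.71, 2.71], [-0.32, 2.16], [-1.57, 1.52], [0, 2.45], [-1.46, 4.6], [0, 2.02], [-2.83, 2.83]. Speed limits (rad/s): [1.89, 1.89, 2.57, 2.57, 3.01, 3.01, 3.01].

### API

Orientations are given as a unit quaternion [w, x, y, z].
In Python, from rig import get_obs, eyes, workorder, ctrl gives the robot as it stands.
- The arm moves only by the tool drive_tool, never from a script. Its arguments are lists of equal length, an entry for each row: "rotation": the turn, a rotation vector about the world's x, y, z in rad, a list of three; "xyz": the shift along the world's x, y, z in m, a list of three; "jaw": the opening, from 0 (shut) to 1 (fully open). In form: {"rotation": [[rx, ry, rz], ...], "xyz": [[tx, ty, tz], ...], "jaw": [jaw, ...]}. A call has 1 to 5 rows; each row is the pose to reach, as a shift and turn from the pose commanded when the call began; what a row does not reach only later rows make up. A row lasts 1/12 s, in which the tool goes at most 41.7 mm and 7.16 degrees, less where a joint would pass 70% of its speed; a pose out of reach is approached as far as the arm can. A call with a gripper value outside its range is refused whole. The fingers move at their own pace and stop on an object; the grip force is fixed at half the most. Time passes only in rows, so rows that repeat a pose let the fingers close. It gives the time, the measured TCP pose, the force and the opening at its end, in the units of the state.
- get_obs(): the state, without advancing time (a new reading comes with each control period).
- eyes.get_image(name): name is "scene" or "side" or "wrist"; returns a dict with "img" (420x560x3 uint8, blue, green, red), "z_map" (420x560 float32, m along the optical axis (not along the pixel's ray), 0 where there is no reading), "fx", "fy", "cx", "cy" (pixels), "distortion" ([k1, k2, p1, p2, k3] as OpenCV has them; the pictures are not rectified), "R" (3x3) and "t" (3): a world point X has camera coordinates R X + t; the wrist camera has in their place "mount" (4x4, takes a point from camera to tool coordinates, whose origin is the TCP and whose axes are the flange's). Camera axes: x right, y down, z forward; pixel columns grow to the right and rows downward; lengths in m; the calibration is good to about 2 mm. A picture is of the moment at which its call begins: read the wrist's pose just before it.
- workorder.close_job(): hands the job in, once; it reports no verdict.
The state is a dict: "t": time; "joints": joint angles; "qd": joint speeds; "tau": joint torques, N m; "eef_pos": TCP position; "tool_rot": TCP orientation; "contact_force": force on the tool from outside, world axes, zero at the start; "ft_torque": the same for the moment, N m; "width": finger opening in m.
Only numpy, scipy, OpenCV 4.12 (cv2) and the standard library are available. Lean on these libraries where they do the work, as an engineer would, in place of code of your own. Each camera call takes 0.05 s, during which the arm holds its last target. There are 200 camera calls.

### The job

The hand-packing bench has a carton guide: a horizontal steel bar carrying two collars. Take hold of the square collar with the upright thumb tab, slide it along the bar until the middle of its tab is level with the pointed clip on the base plate, hold it still there for a moment, and then let go so that it stays at the pointer. Leave the plain round collar on the same bar where it is.

Things in the scene. Friction and masses are not known exactly. Their poses are not given: they have to be found in the camera images.
- stop_grip (a point): Length stop: steel block 34 mm along the bar, 40 across, 40 high, on the bar; on top an upright tab 14 mm thick along the bar, 30 wide across it, from 80 to 130 mm above the table. Point: in the middle of the tab, 108 mm above the table. y axis along the bar, x level across it (away from the robot), z up. It only slides, cannot turn.
- stop (a joint): Position of the length stop along the bar in metres: 0 at the middle of the bar, growing along the y axis of stop_grip; ends of travel at -0.17 and 0.17. It takes about 4 N to slide (plus 4 N per m/s) and stays where it is left.
- mark (a point): Tip of the pointer: dark steel clip 26 mm wide, 24 high, fixed on the base plate beyond the bar, tapering to a point towards the bar. The tip is 36 mm above the table, 27 mm from the bar's centre line. Axes parallel to those of stop_grip: the stop is at the mark when both lie at the same place along y. It starts 60 to 205 mm from the stop, on its -y side, nothing on the bar between.
- round_mid (a point): Centre of the plain round steel collar (34 mm diameter, 20 mm long, no tab) near the +y end of the same bar, 60 mm above the table; not to be moved. The bar is 16 mm thick, 388 mm long between two end brackets 87 mm high, over a base plate 150 x 460 mm, 12 mm thick.

How it is judged:
By the outcome, as a careful person would: the job done as asked, in the order asked, and still so for the second after the job is handed in, with the robot touching nothing.
It also fails if it takes over 32 s, if anything falls off the work surface, if the arm or the gripper's body presses on something with over 40 N, if the wrist force passes 120 N, or if a joint passes its speed limit or range.

## Working session

There is one attempt and no reset: what is moved stays moved. The work goes in short steps, Python scripts to look and compute and a tool call to move; the robot and the scene stay as the last step left them, time stands still between calls to the robot, and variables do not carry over. Pictures are saved under pics/ and viewed, about 8 in all and at most 12, crops included, and the job is handed in when it is done.

Besides the shell and the picture viewer there is one more tool, called after "Emit:" in YAML: its name, and indented under it one key for each argument. drive_tool: Moves the arm, as the interface text tells. Its arguments: {"type":"object","properties":{"rotation":{"type":"array"},"xyz":{"type":"array"},"jaw":{"type":"array"}},"required":["rotation","xyz","jaw"]}

```bash
mkdir -p pics
cat > h.py <<'E'
import numpy as np, cv2
from rig import get_obs, eyes, workorder, ctrl
def cloud(d):
    z=d["z_map"]; h,w=z.shape
    u,v=np.meshgrid(np.arange(w),np.arange(h))
    K=np.array([[d["fx"],0,d["cx"]],[0,d["fy"],d["cy"]],[0,0,1.]])
    n=cv2.undistortPoints(np.stack([u,v],-1).reshape(-1,1,2).astype(float),K,np.array(d["distortion"],float)).reshape(h,w,2)
    c=np.dstack([n*z[...,None],z])
    P=(c-np.array(d["t"]))@np.array(d["R"])
    P[z==0]=np.nan
    return P
E
python3 - <<'E'
from h import *
s=get_obs(); print(s["t"],s["eef_pos"],s["tool_rot"],s["width"],ctrl.tcp_to_tips)
for n in ("scene","side"):
    d=eyes.get_image(n); cv2.imwrite(f"pics/{n}0.png",d["img"]); np.savez(f"{n}0.npz",P=cloud(d),img=d["img"])
    print(n,np.round(-np.array(d["R"]).T@d["t"],3))
E
```

```text
0.0 [0.18667934 0.54359299 0.24784339] [-7.16735883e-05  1.64645809e-01  9.86352611e-01 -5.27945396e-04] 0.08564275792672964 0.017
scene [0.89  0.233 0.609]
side [0.53  0.517 0.467]
```

View pics/scene0.png

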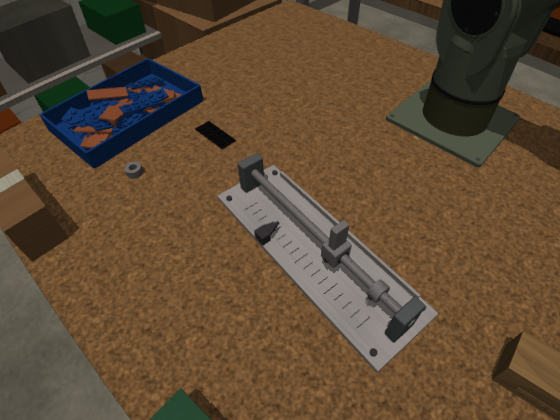

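View pics/side0.png

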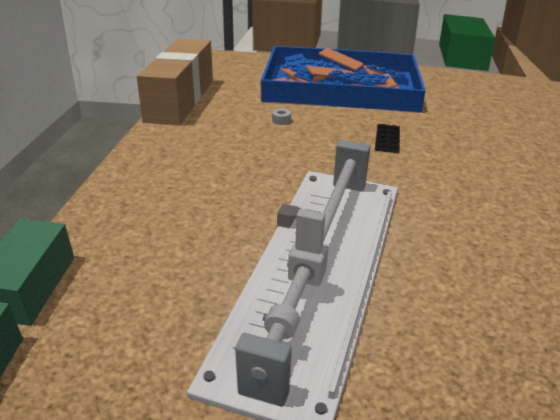

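The scene view shows the tab at about (339,235), the pointer tip at (281,224), the round collar at (377,290) and the brackets at (251,173) and (406,317). The side view agrees, with the tab at (310,230).

Run:
```python
from h import *
Q=[]
for n,box in (("scene",(215,150,440,362)),("side",(200,140,400,415))):
    f=np.load(f"{n}0.npz"); P=f["P"]; x0,y0,x1,y1=box
    m=np.zeros(P.shape[:2],bool); m[y0:y1,x0:x1]=1; m&=np.isfinite(P[...,2])
    Z=P[...,2]
    # brackets
    k,l,st,c=cv2.connectedComponentsWithStats(((m)&(Z>.072)&(Z<.2)).astype(np.uint8))
    br=[]
    for i in range(1,k):
        if st[i,4]<15: continue
        p=P[l==i]; print(n,"hi blob",st[i],np.round(np.median(p,0),4),"zmax",np.round(np.percentile(p[:,2],98),3))
    t=P[m&(Z>.092)&(Z<.2)]; print(n,"tab med",np.median(t,0))
    b=P[m&(Z>.062)&(Z<.0705)]; 
    v=cv2.fitLine(b[:,:2].astype(np.float32),cv2.DIST_HUBER,0,.01,.01).ravel(); print("bar line",v, "ang",np.degrees(np.arctan2(v[1],v[0])))
    pl=P[m&(abs(Z-.012)<.004)&(f["img"].min(2)>95)][:,:2].astype(np.float32)
    r=cv2.minAreaRect(pl); print("plate",r,len(pl))
    Q.append((v,t))
```

```text
scene hi blob [237 154  26  19 283] [ 0.5403 -0.1967  0.0854] zmax 0.088
scene hi blob [322 220  30  39 689] [0.5792 0.053  0.0957] zmax 0.131
scene hi blob [370 280  19  16 163] [0.5885 0.146  0.0753] zmax 0.078
scene hi blob [392 296  34  33 546] [0.5984 0.2035 0.0864] zmax 0.089
scene tab med [0.57709851 0.05169541 0.12149983]
bar line [0.14782752 0.98901314 0.5766855  0.05718757] ang 81.49895
plate ((0.5654842853546143, 1.5541911125183105e-05), (0.4597536325454712, 0.15014776587486267), 81.95338439941406) 10667
side hi blob [336 140  34  19 486] [ 0.536  -0.1931  0.0844] zmax 0.088
side hi blob [ 289  209   40   58 1649] [0.571  0.056  0.0982] zmax 0.13
side hi blob [268 303  28  20 366] [0.585  0.1485 0.0754] zmax 0.078
side hi blob [ 234  333   58   38 1483] [0.5927 0.2108 0.0863] zmax 0.088
side tab med [0.57128766 0.05528532 0.11612332]
bar line [0.13910818 0.9902772  0.56999063 0.04982277] ang 82.00375
plate ((0.5652397274971008, 0.0015452653169631958), (0.46187451481819153, 0.1510603278875351), 81.89989471435547) 19703
```

```bash
cat >> h.py <<'E'
A=np.radians(81.93); U=np.array([np.cos(A),np.sin(A),0]); X=np.array([np.sin(A),-np.cos(A),0]); O=np.array([.5654,.0008,0])
F=np.stack([X,U,[0,0,1]])
E
python3 - <<'E'
from h import *
s=get_obs()
for n,box in (("scene",(215,150,440,362)),("side",(200,140,400,415))):
    f=np.load(f"{n}0.npz"); P=(f["P"]-O)@F.T; x0,y0,x1,y1=box
    m=np.zeros(P.shape[:2],bool); m[y0:y1,x0:x1]=1; m&=np.isfinite(P[...,2]); Z=P[...,2]
    t=P[m&(Z>.09)&(Z<.2)&(abs(P[...,1])<.18)]; pc=lambda a:np.round(np.percentile(a,[2,50,98],axis=0),4).tolist()
    print(n,"tab",pc(t)); tt=t[t[:,2]>.127]; print("tabtop",len(tt),pc(tt))
    k=P[m&(Z>.018)&(Z<.042)&(P[...,0]>.02)&(P[...,0]<.075)&(abs(P[...,1])<.17)&(f["img"].max(2)<90)]
    print("clip",len(k),pc(k)); 
    kt=k[k[:,2]>.032]
    for a in np.arange(.02,.07,.005):
        q=kt[(kt[:,0]>=a)&(kt[:,0]<a+.005)]
        if len(q): print(round(a,3),len(q),np.round([q[:,1].min(),q[:,1].mean(),q[:,1].max()],4))
    b=P[m&(Z>.058)&(Z<.0705)&(P[...,1]>-.15)&(P[...,1]<0)]; print("bar x",pc(b))
E
```

```text
scene tab [[-0.0139, 0.0411, 0.0914], [0.0045, 0.0525, 0.1204], [0.015, 0.0547, 0.1316]]
tabtop 147 [[-0.0146, 0.0411, 0.1272], [0.0007, 0.0482, 0.1299], [0.0144, 0.0543, 0.1318]]
clip 268 [[0.0318, -0.0898, 0.0199], [0.0604, -0.0764, 0.0357], [0.0748, -0.0663, 0.038]]
0.025 3 [-0.081  -0.0794 -0.0782]
0.03 9 [-0.0834 -0.0787 -0.0752]
0.035 12 [-0.0859 -0.0799 -0.0737]
0.04 18 [-0.0865 -0.0781 -0.0716]
0.045 22 [-0.0875 -0.078  -0.0695]
0.05 28 [-0.0903 -0.0788 -0.0676]
0.055 29 [-0.091  -0.0779 -0.0672]
0.06 32 [-0.0918 -0.0772 -0.0659]
0.065 28 [-0.0893 -0.0783 -0.0671]
bar x [[-0.0067, -0.1471, 0.0598], [0.0027, -0.0693, 0.0666], [0.0075, -0.0023, 0.0694]]
side tab [[-0.0155, 0.0438, 0.091], [-0.0018, 0.0552, 0.115], [0.0135, 0.0571, 0.1304]]
tabtop 234 [[-0.015, 0.0427, 0.1272], [-0.0006, 0.0512, 0.1294], [0.0134, 0.0563, 0.1307]]
clip 146 [[0.0505, -0.0723, 0.0187], [0.0625, -0.0654, 0.027], [0.073, -0.0632, 0.035]]
0.045 2 [-0.0683 -0.0683 -0.0682]
0.05 9 [-0.0684 -0.0672 -0.0654]
0.055 5 [-0.067  -0.0655 -0.064 ]
0.06 5 [-0.0668 -0.0655 -0.0646]
0.065 7 [-0.0657 -0.0644 -0.0633]
bar x [[-0.0086, -0.1475, 0.06], [-0.0038, -0.0791, 0.0659], [0.0056, -0.0078, 0.0682]]
```

Emit:
drive_tool:
  rotation:
    - [0,0,0.02]
    - [0,0,0.04]
    - [0,0,0.06]
    - [0,0,0.08]
    - [0,0,0.1]
  xyz:
    - [0.024,-0.031,0]
    - [0.048,-0.062,0]
    - [0.072,-0.093,0]
    - [0.096,-0.124,0]
    - [0.12,-0.155,0]
  jaw: [1,1,1,1,1]

```text
t: 0.52
eef_pos: [0.3074, 0.3871, 0.2482]
tool_rot: [-0.0, 0.114, 0.993, -0.0]
contact_force: [1.7, 0.4, -0.3]
width: 0.0854
```

Emit:
drive_tool:
  rotation:
    - [0,0,0.02]
    - [0,0,0.04]
    - [0,0,0.06]
    - [0,0,0.08]
    - [0,0,0.09]
  xyz:
    - [0.024,-0.031,0]
    - [0.048,-0.062,0]
    - [0.072,-0.093,0]
    - [0.096,-0.124,0]
    - [0.12,-0.155,0]
  jaw: [1,1,1,1,1]

```text
t: 0.93
eef_pos: [0.4276, 0.232, 0.2482]
tool_rot: [-0.0, 0.07, 0.998, -0.0]
contact_force: [0.2, 0.5, 0.0]
width: 0.0857
```

Emit:
drive_tool:
  rotation:
    - [0,0,0]
    - [0,0,0]
    - [0,0,0]
    - [0,0,0]
    - [0,0,0]
  xyz:
    - [0.024,-0.031,-0.01]
    - [0.048,-0.062,-0.02]
    - [0.072,-0.093,-0.03]
    - [0.096,-0.124,-0.04]
    - [0.12,-0.155,-0.05]
  jaw: [1,1,1,1,1]

```text
t: 1.35
eef_pos: [0.5476, 0.0769, 0.1976]
tool_rot: [-0.0, 0.07, 0.998, -0.0]
contact_force: [0.4, -0.3, 0.1]
width: 0.0852
```

Emit:
drive_tool:
  rotation:
    - [0,0,0]
    - [0,0,0]
    - [0,0,0]
  xyz:
    - [0.015,-0.018,0]
    - [0.0255,-0.0296,0]
    - [0.0255,-0.0296,0]
  jaw: [1,1,1]

```text
t: 1.6
eef_pos: [0.5736, 0.0459, 0.1975]
tool_rot: [-0.0, 0.072, 0.997, -0.001]
contact_force: [-0.1, 0.2, 0.6]
width: 0.0855
```

```bash
cat >> h.py <<'E'
from scipy.spatial.transform import Rotation as Rn
def wrist():
    s=get_obs(); d=eyes.get_image("wrist")
    q=s["tool_rot"]; Rt=Rn.from_quat([q[1],q[2],q[3],q[0]]).as_matrix()
    M=np.array(d["mount"]); Rc=Rt@M[:3,:3]; c=Rt@M[:3,3]+s["eef_pos"]
    d["R"]=Rc.T; d["t"]=-Rc.T@c
    return s,d
E
python3 - <<'E'
from h import *
s,d=wrist(); cv2.imwrite("pics/w1.png",d["img"])
P=(cloud(d)-O)@F.T; Z=P[...,2]
tt=P[(Z>.122)&(Z<.137)&(abs(P[...,0])<.03)&(P[...,1]>.02)&(P[...,1]<.08)]
print(len(tt), np.round(np.percentile(tt,[2,50,98],axis=0),4) if len(tt) else 0)
print("tcp",(s["eef_pos"]-O)@F.T, d["R"]@s["eef_pos"]+d["t"])
E
```

```text
1205 [[-0.0154  0.0406  0.1242]
 [-0.0023  0.047   0.1295]
 [ 0.0128  0.0539  0.1308]]
tcp [0.00178837 0.04578135 0.1975326 ] [1.23780745e-04 3.40590548e-02 1.41331618e-01]
```

View pics/w1.png

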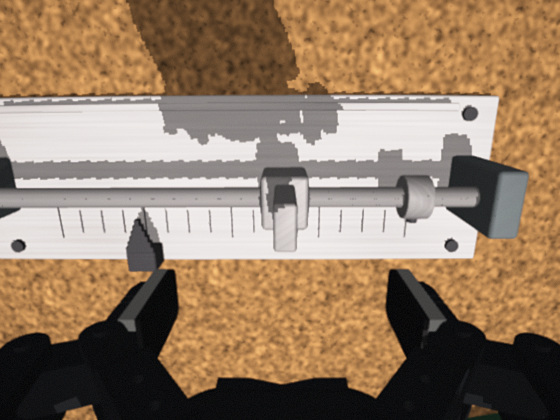

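The tab at (285,227) is centred between the fingers, and the pointer tip is at (143,210). Descending.

Emit:
drive_tool:
  rotation:
    - [0,0,0]
    - [0,0,0]
    - [0,0,0]
    - [0,0,0]
    - [0,0,0]
  xyz:
    - [-0.003,0.002,-0.025]
    - [-0.003,0.002,-0.05]
    - [-0.003,0.002,-0.075]
    - [-0.003,0.002,-0.091]
    - [-0.003,0.002,-0.091]
  jaw: [1,1,1,1,1]

```text
t: 2.07
eef_pos: [0.5674, 0.0521, 0.1046]
tool_rot: [-0.002, 0.07, 0.998, -0.0]
contact_force: [-0.2, 0.1, -0.1]
width: 0.0853
```

Emit:
drive_tool:
  rotation:
    - [0,0,0]
    - [0,0,0]
    - [0,0,0]
    - [0,0,0]
    - [0,0,0]
  xyz:
    - [0,0,0]
    - [0,0,0]
    - [0,0,0]
    - [0,0,0]
    - [0,0,0]
  jaw: [0.6,0.4,0.3,0.25,0.2]

```text
t: 2.48
eef_pos: [0.5695, 0.0513, 0.108]
tool_rot: [0.001, 0.07, 0.998, 0.0]
contact_force: [-1.0, 0.2, 0.2]
width: 0.0256
```

Emit:
drive_tool:
  rotation:
    - [0,0,0]
    - [0,0,0]
    - [0,0,0]
    - [0,0,0]
    - [0,0,0]
  xyz:
    - [0,0,0]
    - [0,0,0]
    - [0,0,0]
    - [0,0,0]
    - [0,0,0]
  jaw: [0.1,0,0,0,0]

```text
t: 2.9
eef_pos: [0.5694, 0.051, 0.1079]
tool_rot: [0.0, 0.07, 0.998, -0.0]
contact_force: [-1.4, -0.8, 8.7]
width: 0.0135
```

Emit:
drive_tool:
  rotation:
    - [0,0,0]
    - [0,0,0]
    - [0,0,0]
    - [0,0,0]
    - [0,0,0]
  xyz:
    - [-0.0007,-0.005,0]
    - [-0.0021,-0.015,0]
    - [-0.0038,-0.027,0]
    - [-0.0057,-0.04,0]
    - [-0.0077,-0.054,0]
  jaw: [0,0,0,0,0]

```text
t: 3.32
eef_pos: [0.5618, -0.0023, 0.1078]
tool_rot: [0.001, 0.07, 0.998, 0.001]
contact_force: [-0.3, 3.9, 7.8]
width: 0.0131
```

Emit:
drive_tool:
  rotation:
    - [0,0,0]
    - [0,0,0]
    - [0,0,0]
    - [0,0,0]
    - [0,0,0]
  xyz:
    - [-0.0018,-0.013,0]
    - [-0.0038,-0.027,0]
    - [-0.0057,-0.04,0]
    - [-0.0074,-0.052,0]
    - [-0.0082,-0.058,0]
  jaw: [0,0,0,0,0]

```text
t: 3.73
eef_pos: [0.5533, -0.0618, 0.1079]
tool_rot: [0.0, 0.071, 0.997, 0.0]
contact_force: [-2.4, 3.7, 8.4]
width: 0.0133
```

```bash
cat > m.py <<'E'
from h import *
import sys
tag=sys.argv[1]
s,w=wrist(); sc=eyes.get_image("scene"); sd=eyes.get_image("side")
print("t",s["t"],"tcp",np.round((s["eef_pos"]-O)@F.T,4),"w",s["width"],s["contact_force"])
for n,d in (("wrist",w),("scene",sc),("side",sd)):
    cv2.imwrite(f"pics/{n}_{tag}.png",d["img"])
    P=(cloud(d)-O)@F.T; Z=P[...,2]
    b=lambda zl,zh,xl,xh,yl,yh:P[(Z>zl)&(Z<zh)&(P[...,0]>xl)&(P[...,0]<xh)&(P[...,1]>yl)&(P[...,1]<yh)]
    pc=lambda a:np.round(np.percentile(a,[2,50,98],axis=0)[:,1],4) if len(a)>5 else None
    # block top rear edges, tab top, clip top, round collar
    print(n,"tabtop",pc(b(.126,.134,-.016,.016,-.17,.1)),"blocktop",pc(b(.076,.083,-.019,.019,-.17,.1)),
     "clip base",pc(b(.032,.04,.045,.07,-.12,-.03)),"tip",pc(b(.032,.04,.026,.04,-.12,-.03)),"round",pc(b(.072,.08,-.02,.02,.11,.17)))
E
python3 m.py a; python3 -c "
import cv2,numpy as np
a=cv2.imread('pics/wrist_a.png')[:,:];b=cv2.imread('pics/scene_a.png')[150:360,200:440]
b=cv2.resize(b,(480,420));cv2.imwrite('pics/a.png',cv2.resize(np.hstack([a,b]),(800,323)))"
```

```text
t 3.7333 tcp [-0.0032 -0.0637  0.1079] w 0.013279295106636262 [-2.35765957  3.65218924  8.43780497]
wrist tabtop [-0.0821 -0.0637 -0.0452] blocktop [-0.0803 -0.0636 -0.0473] clip base None tip None round None
scene tabtop [-0.0766 -0.0654 -0.0454] blocktop [-0.0798 -0.0549 -0.048 ] clip base [-0.0913 -0.0784 -0.0666] tip [-0.0858 -0.079  -0.0741] round [0.1372 0.147  0.1563]
side tabtop [-0.0763 -0.0649 -0.0416] blocktop [-0.0741 -0.0523 -0.0449] clip base [-0.0889 -0.0752 -0.0646] tip [-0.083  -0.0767 -0.0714] round [0.1382 0.1491 0.1579]
```

View pics/a.png

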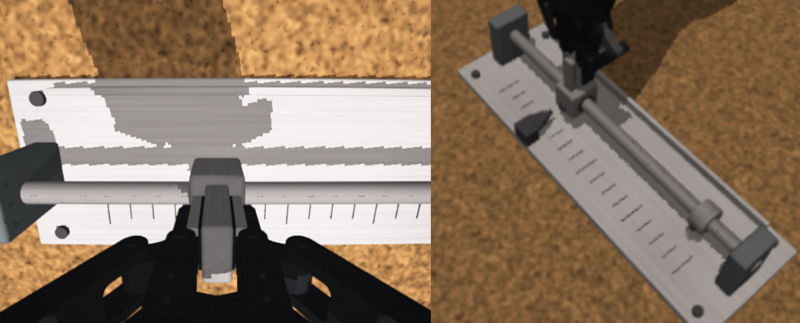

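The stop is gripped, with the tab centre at about -0.064 and the tip at about -0.079 in bar coordinates. That leaves about 15 mm to go.

Emit:
drive_tool:
  rotation:
    - [0,0,0]
    - [0,0,0]
    - [0,0,0]
    - [0,0,0]
    - [0,0,0]
  xyz:
    - [-0.0006,-0.004,0]
    - [-0.0012,-0.009,0]
    - [-0.0018,-0.013,0]
    - [-0.0021,-0.0149,0]
    - [-0.0021,-0.0149,0]
  jaw: [0,0,0,0,0]

```text
t: 4.3
eef_pos: [0.5513, -0.0758, 0.1079]
tool_rot: [0.0, 0.071, 0.998, 0.0]
contact_force: [-2.7, 0.1, 10.0]
width: 0.0134
```

```bash
python3 m.py b; python3 -c "
import cv2,numpy as np
a=cv2.imread('pics/side_b.png')[150:360,220:420];b=cv2.imread('pics/scene_b.png')[150:290,210:370]
cv2.imwrite('pics/b.png',np.hstack([cv2.resize(a,(380,400)),cv2.resize(b,(420,400))]))"
```

```text
t 4.3 tcp [-0.0032 -0.0779  0.1079] w 0.013390617711723072 [-2.70928407  0.14971517 10.04609532]
wrist tabtop [-0.0964 -0.0779 -0.0596] blocktop [-0.0945 -0.0778 -0.0616] clip base None tip None round None
scene tabtop [-0.0927 -0.0802 -0.0587] blocktop [-0.0931 -0.0678 -0.0611] clip base [-0.0909 -0.0781 -0.0671] tip [-0.0859 -0.079  -0.0742] round [0.1371 0.1469 0.1564]
side tabtop [-0.0904 -0.0771 -0.0556] blocktop [-0.0875 -0.0661 -0.0587] clip base [-0.0894 -0.0752 -0.0646] tip [-0.0823 -0.076  -0.0709] round [0.1382 0.1493 0.1577]
```

View pics/b.png

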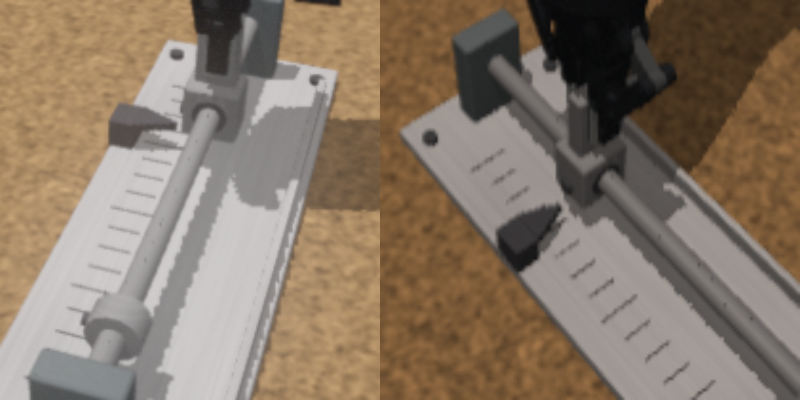

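The views show the tab about 1.2 mm short of the tip. I'll nudge it, hold for about 0.8 s, then open gently.

Emit:
drive_tool:
  rotation:
    - [0,0,0]
    - [0,0,0]
    - [0,0,0]
    - [0,0,0]
    - [0,0,0]
  xyz:
    - [-0.0001,-0.0006,0]
    - [-0.0002,-0.0012,0]
    - [-0.0002,-0.0012,0]
    - [-0.0002,-0.0012,0]
    - [-0.0002,-0.0012,0]
  jaw: [0,0,0,0,0]

```text
t: 4.87
eef_pos: [0.5512, -0.0764, 0.1078]
tool_rot: [0.0, 0.07, 0.998, 0.0]
contact_force: [-3.2, 3.4, 8.9]
width: 0.0129
```

Emit:
drive_tool:
  rotation:
    - [0,0,0]
    - [0,0,0]
    - [0,0,0]
    - [0,0,0]
    - [0,0,0]
  xyz:
    - [0,0,0]
    - [0,0,0]
    - [0,0,0]
    - [0,0,0]
    - [0,0,0]
  jaw: [0,0,0,0,0]

```text
t: 5.28
eef_pos: [0.5512, -0.0764, 0.1078]
tool_rot: [0.0, 0.07, 0.998, 0.0]
contact_force: [-2.9, 2.9, 8.6]
width: 0.0133
```

```bash
python3 m.py c
```

```text
t 5.2833 tcp [-0.0033 -0.0784  0.1078] w 0.013282335449884625 [-2.88179599  2.91096709  8.59881606]
wrist tabtop [-0.0969 -0.0788 -0.0601] blocktop [-0.0951 -0.0784 -0.0621] clip base None tip None round None
scene tabtop [-0.0918 -0.0796 -0.0595] blocktop [-0.0932 -0.0687 -0.0619] clip base [-0.0916 -0.0783 -0.0668] tip [-0.0853 -0.0789 -0.0741] round [0.137  0.1468 0.1563]
side tabtop [-0.0914 -0.0703 -0.0557] blocktop [-0.0875 -0.0662 -0.0595] clip base [-0.0882 -0.0754 -0.0644] tip [-0.0818 -0.0763 -0.0717] round [0.138  0.1493 0.1578]
```

Run:
```python
from h import *
s,d=wrist(); M=np.array(d["mount"])
q=np.array([-.0003,.0714,.9974,-.0005]); Rt=Rn.from_quat([q[1],q[2],q[3],q[0]]).as_matrix()
Rc=Rt@M[:3,:3]; c=Rt@M[:3,3]+[.5736,.0459,.1975]
K=np.array([[d["fx"],0,d["cx"]],[0,d["fy"],d["cy"]],[0,0,1.]])
def hit(p,z):
    n=cv2.undistortPoints(np.array(p,float).reshape(-1,1,2),K,np.array(d["distortion"],float)).reshape(-1,2)
    r=np.c_[n,np.ones(len(n))]@Rc.T
    return ((c+r*((z-c[2])/r[:,2])[:,None])-O)@F.T
im=cv2.imread("pics/w1.png"); g=im.max(2)[195:275,115:175]
for v in range(198,270,4):
    u=np.flatnonzero(im[v,115:175].max(1)<95)+115
    if len(u): print(v,u.min(),u.max(),np.round(hit([[u.min()-.5,v],[u.max()+.5,v]],.036),4)[:,:2].tolist())
print("tip",hit([[143,209]],.036))
t=im[150:260,260:312]; 
for v in (240,244,248): 
    print(v,im[v,262:310].max(1).tolist())
print(hit([[274.5,246],[296.5,246]],.130))
```

```text
210 143 143 [[0.0175, -0.0719], [0.0175, -0.0711]]
214 144 144 [[0.021, -0.0715], [0.021, -0.0706]]
218 138 145 [[0.0246, -0.077], [0.0246, -0.0702]]
222 135 146 [[0.0282, -0.0801], [0.0282, -0.0697]]
226 133 146 [[0.0318, -0.0823], [0.0318, -0.0701]]
230 133 146 [[0.0354, -0.0827], [0.0355, -0.0706]]
234 132 148 [[0.0391, -0.0841], [0.0391, -0.0692]]
238 130 149 [[0.0428, -0.0863], [0.0428, -0.0688]]
242 128 158 [[0.0466, -0.0885], [0.0466, -0.0613]]
246 128 161 [[0.0503, -0.089], [0.0503, -0.0591]]
250 127 162 [[0.0541, -0.0904], [0.0541, -0.0586]]
254 128 162 [[0.0579, -0.09], [0.0579, -0.059]]
258 128 163 [[0.0617, -0.0905], [0.0617, -0.0585]]
262 129 161 [[0.0656, -0.0901], [0.0656, -0.0607]]
266 129 159 [[0.0695, -0.0907], [0.0695, -0.0629]]
tip [[ 0.01659227 -0.07138624  0.036     ]]
240 [238, 238, 237, 237, 237, 238, 237, 237, 238, 240, 237, 173, 151, 178, 201, 208, 207, 206, 207, 208, 211, 211, 212, 211, 213, 214, 214, 213, 212, 210, 211, 210, 196, 165, 168, 230, 239, 238, 237, 237, 236, 237, 236, 236, 236, 236, 236, 235]
244 [241, 239, 240, 240, 241, 240, 240, 240, 241, 244, 241, 175, 147, 175, 200, 209, 209, 209, 209, 209, 211, 209, 208, 205, 206, 205, 208, 209, 214, 214, 216, 215, 201, 168, 167, 235, 244, 241, 241, 241, 240, 241, 241, 241, 241, 240, 240, 240]
248 [236, 236, 237, 237, 236, 236, 237, 237, 236, 239, 236, 189, 155, 175, 201, 205, 206, 201, 203, 203, 207, 206, 211, 212, 212, 213, 210, 215, 215, 216, 217, 215, 199, 172, 175, 231, 238, 237, 236, 236, 237, 237, 236, 237, 236, 236, 237, 237]
[[0.01038882 0.04143292 0.13      ]
 [0.01042598 0.05424141 0.13      ]]
```

The estimates agree to about 1 mm in both directions: scene and side say 0.9 mm short, the wrist says 0.9 mm over. Letting go, rising, then checking.

Emit:
drive_tool:
  rotation:
    - [0,0,0]
    - [0,0,0]
    - [0,0,0]
    - [0,0,0]
    - [0,0,0]
  xyz:
    - [0,0,0]
    - [0,0,0]
    - [0,0,0]
    - [0,0,0]
    - [0,0,0]
  jaw: [0.2,0.4,0.6,0.7,0.7]

```text
t: 5.9
eef_pos: [0.551, -0.0769, 0.1072]
tool_rot: [-0.0, 0.07, 0.998, -0.0]
contact_force: [0.9, -0.1, -0.0]
width: 0.0597
```

Emit:
drive_tool:
  rotation:
    - [0,0,0]
    - [0,0,0]
    - [0,0,0]
    - [0,0,0]
    - [0,0,0]
  xyz:
    - [0,0,0.01]
    - [0,0,0.035]
    - [0,0,0.06]
    - [0,0,0.09]
    - [0,0,0.09]
  jaw: [0.7,0.8,1,1,1]

```text
t: 6.32
eef_pos: [0.5526, -0.077, 0.2026]
tool_rot: [0.003, 0.07, 0.998, -0.0]
contact_force: [1.0, -0.2, 0.8]
width: 0.0855
```

```bash
python3 m.py d; python3 -c "
import cv2,numpy as np
a=cv2.imread('pics/wrist_d.png')[130:290,190:370]
cv2.imwrite('pics/d.png',cv2.resize(a,(675,600),interpolation=cv2.INTER_CUBIC))"
```

```text
t 6.3167 tcp [-0.0017 -0.0788  0.2026] w 0.08547234816748049 [ 1.04003034 -0.24577959  0.80568658]
wrist tabtop [-0.0852 -0.0787 -0.0721] blocktop [-0.0951 -0.0804 -0.0621] clip base [-0.092  -0.0804 -0.067 ] tip None round None
scene tabtop [-0.0853 -0.0773 -0.0714] blocktop [-0.0937 -0.069  -0.0617] clip base [-0.0916 -0.0788 -0.0671] tip [-0.0851 -0.0792 -0.0746] round [0.1373 0.147  0.1564]
side tabtop [-0.0829 -0.0737 -0.0691] blocktop [-0.0882 -0.067  -0.0592] clip base [-0.0887 -0.0749 -0.0641] tip [-0.0824 -0.076  -0.0718] round [0.1379 0.1495 0.1577]
```

View pics/d.png

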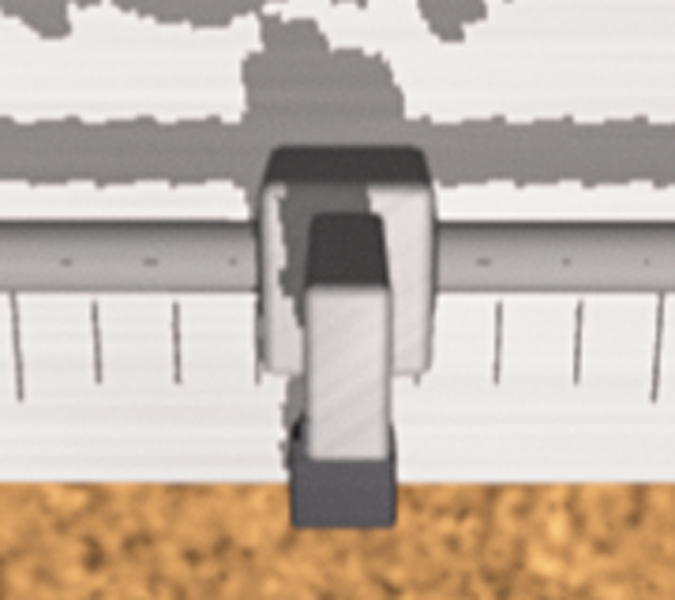

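In the crop, the tab (x about 347) sits over the pointer clip (x about 344). The tab and clip differ by under 1 mm in all three views, and the round collar hasn't moved. I'll let the arm settle, then hand in.

Emit:
drive_tool:
  rotation:
    - [0,0,0]
    - [0,0,0]
    - [0,0,0]
  xyz:
    - [0,0,0]
    - [0,0,0]
    - [0,0,0]
  jaw: [1,1,1]

```text
t: 6.72
eef_pos: [0.5508, -0.0769, 0.1967]
tool_rot: [-0.001, 0.07, 0.998, -0.0]
contact_force: [0.1, -1.2, -1.3]
width: 0.0857
```

```bash
python3 -c "
from rig import *
print(workorder.close_job())"
```

```text
the job is handed in; nothing more can be done
None
```

I gripped the square collar by its tab, slid it about 0.13 m along the bar to the pointer, and held it there for about 0.8 s. I then let go, lifted clear and handed the job in at about 6.7 s.

- **Position:** after release, the tab and pointer centres differed by less than about 1 mm in all three cameras: wrist 0.8 mm, scene 1.0 mm, side 0.4 mm. All three put the tab slightly on the +y side.
- **Round collar:** it stayed at the same reading (about 0.147 m along the bar), and no contact force was left on the gripper.
- **Disagreements:** a rougher wrist estimate made before release put the tab about 0.9 mm past the tip instead. The side camera's readings are offset from the scene camera's by about 2 mm, so I compared the tab and pointer only within one view.
- **Nudge and grip:** the final 1.2 mm nudge moved the collar only about 0.6 mm. The grip itself may have shifted the collar about 3 mm at the start, before the slide.

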